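Hold the sprung bento lid open for packing

ROBOT

A 6-joint arm with a two-finger parallel gripper is mounted at the origin on the work surface. World frame = base frame: x ahead of the robot, y to its left, z up, the work surface at z = 0. Lengths are in m, angles in rad, forces in N, time in s.
With the tool pointing down it reaches from about 0.35 to 0.775 m from the base axis. Payload 7.3 kg.
Tool frame: the origin (TCP) lies midway between the tips of the shut fingers; the grasp point (between the pads) lies 19 mm behind it; z points along the fingers, y is the line along which they close (so a half turn about z gives the same grasp; the last joint's range is limited). The gripper opens to 92 mm and grips with 3 to 60 N. Pads are 19 mm wide; open, the fingers measure 130 mm over their backs; the gripper's body (75 mm by 190 mm) begins 47 mm behind the grasp point.
Start: joints at [1.078, 0.342, 1.524, -0, 1.275, -0.146], TCP at [0.178, 0.494, 0.227] pointing down, gripper open.
Joint ranges: [-2.53, 2.53], [-0.77, 2.02], [0.04, 2.7], [-1, 4.14], [0.28, 2.66], [-3.11, 3.11]. Speed limits (rad/s): [2.57, 2.57, 3.14, 3.14, 3.14, 3.14].

INTERFACE

Orientations are given as [roll, pitch, yaw] about the fixed x, y, z axes, in that order (R = Rz(yaw) Ry(pitch) Rx(roll)).
In Python, from cell import robot, read_camera, camera_params, nets gives the robot as it stands. The module is installed in compiled form; this text tells all that it offers.
- The arm moves only by the tool step_arm, never from a script. Its argument "steps" is a list of rows, each an object of numbers: "x", "y", "z": the shift along the tool's x, y, z as a fraction of full scale; "rx", "ry", "rz": the turn, a rotation vector about the tool's x, y, z as a fraction of full scale; "claw": the opening, from -1 (shut) to 1 (fully open). In form: [{"x": .., "y": .., "z": .., "rx": .., "ry": .., "rz": .., "claw": ..}, ...]. A call has 1 to 12 rows; each row is the pose to reach, as a shift and turn from the pose commanded when the call began, along the tool's axes at that moment; what a row does not reach only later rows make up. Full scale, the value 1, is 750 mm for a shift and pi/4 rad for a turn. A row lasts 1/12 s, in which the tool goes at most 41.7 mm and 7.16 degrees, less where a joint would pass 70% of its speed; a pose out of reach is approached as far as the arm can. A call with a number of a shift or a turn outside -1 to 1 is refused whole. A call with a gripper value outside its range is refused whole. The fingers move at their own pace and stop on an object; "squeeze" is the grip in N (left out, the last holds). Time passes only in rows, so rows that repeat a pose let the fingers close. It gives the time, the measured TCP pose, the force, the opening and the grip force at its end, in the units of the state.
- robot.observe(): the state, without advancing time (a new reading comes with each control period).
- read_camera(name): name is "scene" or "side" or "wrist"; returns (picture, depth): 420x560x3 uint8, blue, green, red; 420x560 float32, m along the optical axis (not along the pixel's ray), 0 where there is no reading.
- camera_params(name): a dict with "fx", "fy", "cx", "cy" (pixels), "R" (3x3) and "t" (3): a world point X has camera coordinates R X + t; the wrist camera has in their place "hand_eye" (4x4, takes a point from camera to tool coordinates, whose origin is the TCP and whose axes are the flange's). Camera axes: x right, y down, z forward; pixel columns grow to the right and rows downward; lengths in m; the calibration is good to about 2 mm. A picture is of the moment at which its call begins: read the wrist's pose just before it. camera_params takes no time and is no camera call.
- robot.hand_in(): hands the job in; it is judged then, once.
Trained networks look in the newest picture that a camera, given by its name, has taken for a name from the list of things; names that differ only in an ending like _2 or _b are one class to them, and where a whole thing is asked for, a point or a joint stands for the part that bears it (a point fixed in the world has none). Each returns a list of dicts, best first, with "conf" (0 to 1); they miss things now and then, are a little off and sometimes report something else, mostly with a low value. They report only what shows in the picture. A call takes as long as a camera call.
- nets.masks_of(camera, query): "region" (420x560 bool, what is visible of it) and "box" ([left, top, right, bottom] in pixels, round what is visible of it).
- nets.landmark_of(camera, query): "pixel" ([row, column] in pixels: a listed point, or the origin of a listed thing).
The state is a dict: "time": time; "qpos": joint angles; "qvel": joint speeds; "joint_efforts": joint torques, N m; "tool_pos": TCP position; "tool_rot": TCP orientation; "contact_force": force on the tool from outside, world axes, zero at the start; "torque": the same for the moment, N m; "opening": finger opening in m; "grip_force": force on a finger pad.
Only numpy, scipy, OpenCV 4.12 (cv2) and the standard library are available. Lean on these libraries where they do the work, as an engineer would, in place of code of your own. Each camera call takes 0.05 s, during which the arm holds its last target. There are 200 camera calls.

TASK

Swing the steel carry handle of the blue bento box back over the lid, away from you (over the box to the hinge side), until it clicks fully home behind the box, while the lid stays shut. Then lift the spring-closed lid (the white loop on its front edge is there to lift it by) to 60 degrees open, give or take 5 degrees, and finish while still holding the lid steady there with the gripper, so that someone can spoon the lunch in. Leave the tiffin carrier, jar, saucer and spoon where they are.

Things in the scene. Friction and masses are not known exactly. Their poses are not given: they have to be found in the camera images.
- bento: Blue bento box, 140 mm deep (its x), 190 mm wide (y), rim 66 mm high, held fast to the counter by a green suction mat 160 x 210 x 4 mm. Origin: centre of the underside; x points from the front (lid loop, towards the robot) to the back (lid hinge), z up. Four clips hang undone on its front and sides, up to 78 mm from the centre in front, 101 mm at the sides. Turned up to 0.4 rad.
- carry_handle (a joint): Angle of the steel carry handle (a bail straddling the box), rad: 0 = upright, negative leans to the front, positive to the back; starts at -0.5 to 0.15. Stays where left (friction under 1 N at the bar). At 1.3 to 1.35 it meets a sprung detent ball in the box's side; 2 to 5 N at the bar pushes it past 1.46, then it snaps to its stop at 1.57, level behind the box: seated.
- handle_pivot (a point): Point midway between the carry handle's two pivots: 45 mm above the counter over the centre of the box. The handle turns about the box's y axis through this point.
- handle_bar (a point): Middle of the carry handle's crossbar: round, black-sleeved, 10 mm thick, 196 mm long along the box's y, 110 mm from the pivot axis; 10 mm side arms at y = +-110 mm. Upright, the bar's centre is 155 mm above the counter; seated it is 45 mm above the counter and 110 mm behind the box's centre, 38 mm behind the lid's back edge.
- lid_angle (a joint): Opening angle of the light blue lid, rad: 0 = shut, 1.047 = 60 degrees open, stop at 1.9. A hinge spring and its weight pull it shut from every angle: lifting and holding takes about 2 to 4 N at the loop. No catch (the clips are undone). The carry handle is in the lid's way unless swung back.
- lid_hinge (a point): Middle of the lid's hinge axis: on the back rim of the box, 70 mm behind the box's centre, 66 mm above the counter; the axis lies along the box's y.
- lid: Light blue lid, panel 146 x 196 x 12 mm, with its white loop. Origin on the hinge axis (same point as lid_hinge); shut, its axes are the box's; opening turns it about its y axis, front edge up and back.
- lid_loop (a point): White loop on the lid's front edge, rigid with the lid. This point: middle of its grip bar, round, 10 mm thick, 90 mm long along the box's y, 194 mm from the hinge line, 10 mm above the lid's underside (shut: 76 mm above the counter, 124 mm ahead of the box's centre). The lid panel, 12 mm thick, ends 50 mm behind the bar; the opening is 80 mm wide.
- tiffin: Bystander: three-tier stainless steel tiffin carrier, 114 mm diameter, 160 mm tall with its handle. Origin: centre of its underside. Beside the box, left or right.
- jar: Bystander: glass jar with metal twist cap, 72 mm diameter, 120 mm tall. Origin: centre of its underside. On the other side of the box from the tiffin.
- saucer: Bystander: white ceramic saucer, 140 mm diameter, 18 mm high, front right of the box. Origin: centre of its underside.
- spoon: Bystander: green silicone spoon lying on the counter, 200 mm long along its x, front left of the box. Origin: on the counter under its middle.

How it is judged:
By the outcome, as a careful person would: the job done as asked, in the order asked, and still so for the second after the job is handed in, while the arm keeps its last pose, push and grip.
It also fails if it takes over 53 s, if anything falls off the work surface, if the arm or the gripper's body presses on something with over 40 N, if the wrist force passes 120 N, or if a joint passes its speed limit or range.

## Working session

There is one attempt and no reset: what is moved stays moved. The work goes in short steps, Python scripts to look and compute and a tool call to move; the robot and the scene stay as the last step left them, time stands still between calls to the robot, and variables do not carry over. Pictures are saved under pics/ and viewed, at most 10 in all, crops included, and the job is handed in when it is done.

Besides the shell and the picture viewer there is one more tool, called after ">>>" as name(argument=value, ...), one argument or row to a line, values as JSON. step_arm: Moves the arm, as the interface text tells. Its arguments: {"type":"object","properties":{"steps":{"type":"array","items":{"type":"object","properties":{"x":{"type":"number","minimum":-1,"maximum":1},"y":{"type":"number","minimum":-1,"maximum":1},"z":{"type":"number","minimum":-1,"maximum":1},"rx":{"type":"number","minimum":-1,"maximum":1},"ry":{"type":"number","minimum":-1,"maximum":1},"rz":{"type":"number","minimum":-1,"maximum":1},"claw":{"type":"number"}}}},"squeeze":{"type":"number"}},"required":["steps"]}

```bash
mkdir -p pics; cat > h.py <<'E'
import numpy as np, cv2
from cell import robot, read_camera, camera_params, nets
from scipy.spatial.transform import Rotation as Ro
def ray(cam,px):
    p=camera_params(cam); R=np.array(p['R']);t=np.array(p['t'])
    d=R.T@np.array([(px[1]-p['cx'])/p['fx'],(px[0]-p['cy'])/p['fy'],1]); return -R.T@t,d
def tri(a,b):
    (o,d),(q,e)=a,b
    A=np.c_[d,-e]; s=np.linalg.lstsq(A,q-o,rcond=None)[0]
    P,Q=o+s[0]*d,q+s[1]*e; return (P+Q)/2,np.linalg.norm(P-Q)
def cloud(cam,depth,mask):
    p=camera_params(cam); r,c=np.nonzero(mask&(depth>0)); z=depth[r,c]
    X=np.c_[(c-p['cx'])/p['fx']*z,(r-p['cy'])/p['fy']*z,z]
    return (X-np.array(p['t']))@np.array(p['R'])
E
cat > m.py <<'E'
from h import *
np.set_printoptions(precision=4,suppress=True)
o=robot.observe(); print(o['time'],o['tool_pos'],o['tool_rot'],o['contact_force'],o['opening'])
im={}
for c in('scene','side'):
    im[c]=read_camera(c); cv2.imwrite(f'pics/{c}0.png',im[c][0])
for n in('handle_bar','lid_loop','lid_hinge','handle_pivot','bento','tiffin','jar','saucer','spoon'):
    L={c:nets.landmark_of(c,n)[:1] for c in im}
    print(n,{c:(np.round(v[0]['pixel']),round(v[0]['conf'],2)) for c,v in L.items() if v},end=' ')
    for c,v in L.items():
        if v:
            r,q=np.round(v[0]['pixel']).astype(int); m=np.zeros((420,560),bool)
            if 0<=r<420 and 0<=q<560: m[r,q]=1; print(c,cloud(c,im[c][1],m),end=' ')
    if all(L.values()): print('TRI',*tri(*[ray(c,v[0]['pixel']) for c,v in L.items()]))
    else: print()
E
python3 m.py; python3 -c "
import cv2,numpy as np
a=cv2.imread('pics/scene0.png');b=cv2.imread('pics/side0.png');cv2.imwrite('pics/both0.png',cv2.resize(np.hstack([a,b]),(800,300)))"
```

```text
0.0 [0.1782 0.4934 0.226 ] [-3.14   -0.0002  2.7948] [ 0.2573 -0.3897  0.4394] 0.09164339483935731
handle_bar {'scene': (array([195., 314.]), 0.96), 'side': (array([182., 252.]), 0.86)} scene [[0.516  0.1072 0.1516]] side [[0.52   0.0908 0.1522]] TRI [0.5192 0.1009 0.1474] 0.01349583664988697
lid_loop {'scene': (array([194., 308.]), 0.74), 'side': (array([221., 230.]), 0.67)} scene [[0.4471 0.0763 0.0805]] side [[0.4399 0.0768 0.0799]] TRI [0.4416 0.0772 0.0773] 0.004770510676845387
lid_hinge {'scene': (array([254., 309.]), 0.77), 'side': (array([176., 278.]), 0.89)} scene [[0.6305 0.1244 0.0649]] side [[0.626  0.1215 0.0803]] TRI [0.6331 0.1279 0.0698] 0.005805494098388717
handle_pivot {'side': (array([198., 264.]), 0.57)} side [[0.5505 0.0853 0.0778]] 
bento {'scene': (array([245., 310.]), 0.62), 'side': (array([210., 264.]), 0.91)} scene [[0.612  0.1221 0.0766]] side [[0.5257 0.0535 0.0786]] TRI [0.5614 0.1063 0.006 ] 0.008286016939012278
tiffin {'scene': (array([264., 207.]), 0.61), 'side': (array([245., 356.]), 0.86)} scene [[ 0.7241 -0.1021  0.0674]] side [[ 0.6327 -0.1594  0.0698]] TRI [ 0.6793 -0.1321 -0.0018] 0.0012789435342963047
jar {'scene': (array([264., 412.]), 0.76), 'side': (array([158., 206.]), 0.73)} scene [[0.5774 0.369  0.0411]] side [[0.5328 0.3362 0.0427]] TRI [0.5496 0.3728 0.0056] 0.0011322314281313405
saucer {'scene': (array([199., 224.]), 0.77), 'side': (array([304., 302.]), 0.67)} scene [[ 0.4571 -0.1705  0.0066]] side [[ 0.4584 -0.171   0.0066]] TRI [ 0.4582 -0.1706  0.006 ] 0.00214720935126362
spoon {'scene': (array([213., 413.]), 0.77), 'side': (array([191., 158.]), 0.83)} scene [[0.3855 0.3592 0.0194]] side [[0.3735 0.346  0.0018]] TRI [ 0.3708  0.3565 -0.0012] 0.012472209524415358
```

View pics/scene0.png

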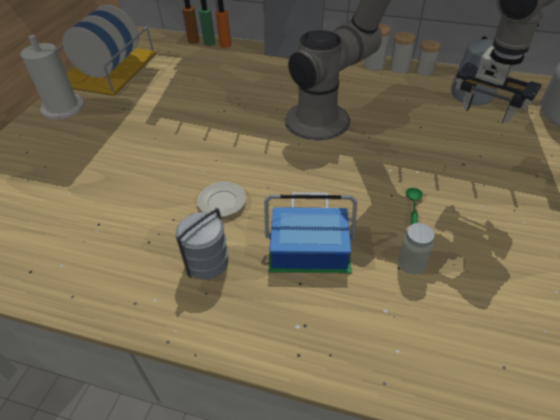

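View pics/side0.png

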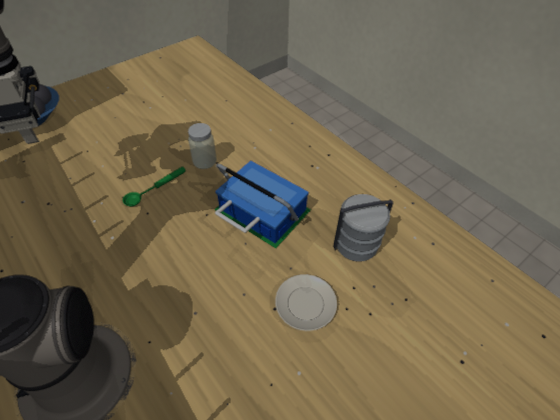

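The scene picture shows the box at about (col 310, row 235) and the handle bar near (311, 197), with the loop just behind it. The tiffin is at (205, 245) and the jar at (415, 250). The side view agrees: bar at (255, 182), loop at (238, 217). I'll refine the box pose from the depth data.

```bash
cat > m2.py <<'E'
from h import *
np.set_printoptions(precision=4,suppress=True)
lid=[];
for c in('scene','side'):
    im,d=read_camera(c)
    P=cloud(c,d,np.ones((420,560),bool))
    near=np.linalg.norm(P[:,:2]-[.56,.106],axis=1)<.19
    P=P[near]; L=P[(P[:,2]>.068)&(P[:,2]<.088)&(np.linalg.norm(P[:,:2]-[.56,.106],axis=1)<.125)]
    h=P[(P[:,2]>.13)&(P[:,2]<.175)&(np.linalg.norm(P[:,:2]-[.52,.1],axis=1)<.14)]
    print(c,len(L),L.mean(0),cv2.minAreaRect(L[:,:2].astype(np.float32)*1000),np.median(L[:,2]))
    m=np.median(h,0);u=np.linalg.svd(h-h.mean(0))[2][0];s=(h-h.mean(0))@u
    print(' bar',len(h),h.mean(0),'mid',h.mean(0)+u*(s.max()+s.min())/2,'dir',u,'yaw',np.arctan2(-u[0],u[1]),np.ptp(s),h[:,2].max())
    for n in('lid','lid_loop','handle_bar'):
        for v in nets.masks_of(c,n)[:1]:
            Q=cloud(c,d,v['region']); print(' ',n,v['conf'],len(Q),np.median(Q,0),v['box'],cv2.minAreaRect(Q[:,:2].astype(np.float32)*1000))
E
python3 m2.py
```

```text
scene 3812 [0.565  0.1096 0.0781] ((538.4248046875, 103.67747497558594), (203.40138244628906, 227.72987365722656), 14.642218589782715) 0.07832826237291918
 bar 390 [0.5217 0.0977 0.1472] mid [0.5216 0.0983 0.1472] dir [-0.2489  0.9685  0.0044] yaw 0.25152022697283766 0.22754403255344938 0.15414499142847782
  lid 0.72 3800 [0.5683 0.1083 0.0783] [267.4, 189.4, 348.7, 256.7] ((529.5994873046875, 99.4481430053711), (224.1097869873047, 197.85414123535156), 14.123519897460938)
  lid_loop 0.93 3777 [0.5691 0.1092 0.0783] [268.3, 193.5, 350.2, 257.1] ((498.10479736328125, 91.53390502929688), (289.56964111328125, 197.84849548339844), 13.944056510925293)
  handle_bar 0.89 807 [0.5191 0.1051 0.1255] [263.4, 194.0, 359.6, 236.4] ((463.7950744628906, 88.5526351928711), (208.21315002441406, 270.4410705566406), 15.060357093811035)
side 3232 [0.5511 0.0992 0.0782] ((536.50390625, 99.74494934082031), (201.06629943847656, 225.9591827392578), 14.319365501403809) 0.07836242114294119
 bar 371 [0.5202 0.0865 0.1479] mid [0.5178 0.0961 0.148 ] dir [ 0.2477 -0.9688 -0.0104] yaw -2.8912619464163782 0.22864745882380794 0.15322267968684974
  lid 0.75 3231 [0.5439 0.0962 0.0784] [214.4, 157.8, 311.1, 231.2] ((535.3544921875, 101.34476470947266), (203.18321228027344, 196.6554412841797), 14.019038200378418)
  lid_loop 0.73 3045 [0.5439 0.0965 0.0784] [218.8, 159.4, 305.3, 233.6] ((559.6757202148438, 125.75426483154297), (262.14410400390625, 232.20388793945312), 13.984869003295898)
  handle_bar 0.7 452 [0.5243 0.0755 0.1476] [218.5, 164.3, 296.5, 222.1] ((540.4688720703125, 147.12310791015625), (91.41372680664062, 321.23016357421875), 6.067570209503174)
```

```bash
cat >> h.py <<'E'
C=np.array([.563,.108]); YAW=.25; u=np.array([np.cos(YAW),np.sin(YAW)])
def go(*T,pitch=()):   # T: (box x, z) targets, tool y along box x; pitch: tilts about box y
    o=robot.observe(); R=Ro.from_euler('xyz',o['tool_rot']); p=np.array(o['tool_pos'])
    print('t',round(o['time'],2),'p',p,'boxx',(p[:2]-C)@u,'F',np.array(o['contact_force']),'open',o['opening'],'grip',o['grip_force'],'rot',o['tool_rot'])
    for i,(x,z) in enumerate(T):
        w=np.r_[C+x*u,z]; a=pitch[i] if pitch else 0
        G=Ro.from_euler('xyz',[np.pi,0,YAW+np.pi/2])
        G=Ro.from_rotvec(a*np.array([-u[1],u[0],0]))*G
        print((x,z),'shift',np.round(R.inv().apply(w-p)/.75,4),'turn',np.round((R.inv()*G).as_rotvec()/(np.pi/4),3))
np.set_printoptions(precision=4,suppress=True)
E
python3 -c "
from h import *
go((-.09,.226))"
```

```text
t 1.4 p [0.1784 0.4938 0.2267] boxx -0.27717501826186836 F [ 0.032  -0.4758 -0.2461] open 0.09194179220935163 grip 0.0 rot [3.1415 0.     2.7948]
(-0.09, 0.226) shift [-0.5578 -0.3769  0.001 ] turn [ 0.   -0.    1.24]
```

>>> step_arm(
  steps=[
    {"x": -0.558,"y": -0.377,"z": 0,"rz": 1,"claw": -1},
    {"x": -0.558,"y": -0.377,"z": 0,"rz": 1,"claw": -1},
    {"x": -0.558,"y": -0.377,"z": 0,"rz": 1,"claw": -1},
    {"x": -0.558,"y": -0.377,"z": 0,"rz": 1,"claw": -1},
    {"x": -0.558,"y": -0.377,"z": 0,"rz": 1,"claw": -1},
    {"x": -0.558,"y": -0.377,"z": 0,"rz": 1,"claw": -1},
    {"x": -0.558,"y": -0.377,"z": 0,"rz": 1,"claw": -1},
    {"x": -0.558,"y": -0.377,"z": 0,"rz": 1,"claw": -1},
    {"x": -0.558,"y": -0.377,"z": 0,"rz": 1,"claw": -1},
    {"x": -0.558,"y": -0.377,"z": 0,"rz": 1,"claw": -1},
    {"x": -0.558,"y": -0.377,"z": 0,"rz": 1,"claw": -1},
    {"x": -0.558,"y": -0.377,"z": 0,"rz": 1,"claw": -1},
  ],
)

```text
$.steps[0]: bad value
```

```bash
python3 -c "
from h import *
go((-.09,.2))"
```

```text
t 1.4 p [0.1784 0.4938 0.2267] boxx -0.27717501826186836 F [ 0.032  -0.4758 -0.2461] open 0.09194179220935163 grip 0.0 rot [3.1415 0.     2.7948]
(-0.09, 0.2) shift [-0.5578 -0.3769  0.0356] turn [ 0.   -0.    1.24]
```

>>> step_arm(
  steps=[
    {"x": -0.558,"y": -0.377,"z": 0,"rx": 0,"ry": 0,"rz": 0.99,"claw": -1},
    {"x": -0.558,"y": -0.377,"z": 0,"rx": 0,"ry": 0,"rz": 0.99,"claw": -1},
    {"x": -0.558,"y": -0.377,"z": 0,"rx": 0,"ry": 0,"rz": 0.99,"claw": -1},
    {"x": -0.558,"y": -0.377,"z": 0,"rx": 0,"ry": 0,"rz": 0.99,"claw": -1},
    {"x": -0.558,"y": -0.377,"z": 0,"rx": 0,"ry": 0,"rz": 0.99,"claw": -1},
    {"x": -0.558,"y": -0.377,"z": 0,"rx": 0,"ry": 0,"rz": 0.99,"claw": -1},
    {"x": -0.558,"y": -0.377,"z": 0,"rx": 0,"ry": 0,"rz": 0.99,"claw": -1},
    {"x": -0.558,"y": -0.377,"z": 0,"rx": 0,"ry": 0,"rz": 0.99,"claw": -1},
    {"x": -0.558,"y": -0.377,"z": 0,"rx": 0,"ry": 0,"rz": 0.99,"claw": -1},
    {"x": -0.558,"y": -0.377,"z": 0,"rx": 0,"ry": 0,"rz": 0.99,"claw": -1},
    {"x": -0.558,"y": -0.377,"z": 0,"rx": 0,"ry": 0,"rz": 0.99,"claw": -1},
    {"x": -0.558,"y": -0.377,"z": 0,"rx": 0,"ry": 0,"rz": 0.99,"claw": -1},
  ],
  squeeze=20,
)

```text
time: 2.4
tool_pos: [0.4738, 0.0877, 0.227]
tool_rot: [3.141, 0.0, 2.017]
contact_force: [0.6, 1.0, -0.1]
opening: 0.0163
grip_force: 0.0
```

```bash
python3 -c "
from h import *
go((-.09,.2))"
```

```text
t 2.4 p [0.4738 0.0877 0.227 ] boxx -0.09142762813431113 F [ 0.6334  0.9953 -0.13  ] open 0.01630500946292543 grip 0.0 rot [3.141  0.0001 2.0169]
(-0.09, 0.2) shift [-0.0035  0.0012  0.0359] turn [0.001 0.    0.25 ]
```

>>> step_arm(
  steps=[
    {"x": 0,"y": 0,"z": 0.05,"rx": 0,"ry": 0,"rz": 0.125,"claw": -1},
    {"x": 0,"y": 0,"z": 0.1,"rx": 0,"ry": 0,"rz": 0.25,"claw": -1},
    {"x": 0,"y": 0,"z": 0.13,"rx": 0,"ry": 0,"rz": 0.25,"claw": -1},
    {"x": 0,"y": 0,"z": 0.145,"rx": 0,"ry": 0,"rz": 0.25,"claw": -1},
    {"x": 0,"y": 0,"z": 0.145,"rx": 0,"ry": 0,"rz": 0.25,"claw": -1},
  ],
)

```text
time: 2.82
tool_pos: [0.4712, 0.0894, 0.1153]
tool_rot: [-3.136, -0.001, 1.82]
contact_force: [-0.1, 0.3, 0.8]
opening: 0.0007
grip_force: 0.0
```

```bash
python3 -c "
from h import *
go((-.06,.118),(-.02,.118),(.02,.115),(.045,.105),(.07,.094))"
```

```text
t 2.82 p [0.4712 0.0894 0.1153] boxx -0.09358363437479396 F [-0.1379  0.299   0.846 ] open 0.0006874819154854113 grip 0.0 rot [-3.1361 -0.0013  1.8204]
(-0.06, 0.118) shift [-0.0063  0.0448 -0.0038] turn [-0.007 -0.002 -0.   ]
(-0.02, 0.118) shift [-0.0063  0.0981 -0.0041] turn [-0.007 -0.002 -0.   ]
(0.02, 0.115) shift [-0.0062  0.1514 -0.0004] turn [-0.007 -0.002 -0.   ]
(0.045, 0.105) shift [-0.0063  0.1849  0.0127] turn [-0.007 -0.002 -0.   ]
(0.07, 0.094) shift [-0.0063  0.2183  0.0272] turn [-0.007 -0.002 -0.   ]
```

>>> step_arm(
  steps=[
    {"x": -0.006,"y": 0.025,"z": -0.004,"rx": 0,"ry": 0,"rz": 0,"claw": -1},
    {"x": -0.006,"y": 0.045,"z": -0.004,"rx": 0,"ry": 0,"rz": 0,"claw": -1},
    {"x": -0.006,"y": 0.065,"z": -0.004,"rx": 0,"ry": 0,"rz": 0,"claw": -1},
    {"x": -0.006,"y": 0.085,"z": -0.004,"rx": 0,"ry": 0,"rz": 0,"claw": -1},
    {"x": -0.006,"y": 0.105,"z": -0.004,"rx": 0,"ry": 0,"rz": 0,"claw": -1},
    {"x": -0.006,"y": 0.125,"z": -0.004,"rx": 0,"ry": 0,"rz": 0,"claw": -1},
    {"x": -0.006,"y": 0.145,"z": -0.001,"rx": 0,"ry": 0,"rz": 0,"claw": -1},
    {"x": -0.006,"y": 0.165,"z": 0.005,"rx": 0,"ry": 0,"rz": 0,"claw": -1},
    {"x": -0.006,"y": 0.182,"z": 0.012,"rx": 0,"ry": 0,"rz": 0,"claw": -1},
    {"x": -0.006,"y": 0.2,"z": 0.02,"rx": 0,"ry": 0,"rz": 0,"claw": -1},
    {"x": -0.006,"y": 0.216,"z": 0.026,"rx": 0,"ry": 0,"rz": 0,"claw": -1},
    {"x": -0.006,"y": 0.216,"z": 0.026,"rx": 0,"ry": 0,"rz": 0,"claw": -1},
  ],
)

```text
time: 3.82
tool_pos: [0.6327, 0.1259, 0.0986]
tool_rot: [3.14, 0.0, 1.821]
contact_force: [-1.0, 0.0, -0.8]
opening: 0.0003
grip_force: 0.0
```

```bash
python3 -c "
from h import *
for c in('side','scene'):
    im,d=read_camera(c)
    v=nets.landmark_of(c,'handle_bar')[:1]; print(c,v)
cv2.imwrite('pics/s1.png',read_camera('side')[0])
go((.06,.15),(.11,.15),(.11,.1),(.11,.054))"
```

```text
side [{'pixel': [161.3, 284.4], 'conf': 0.94}]
scene [{'pixel': [259.0, 309.4], 'conf': 0.6}]
t 4.07 p [0.6307 0.1254 0.0994] boxx 0.06990150983428822 F [ 1.2247 -0.0058 -0.4827] open 0.00048090680255265136 grip 0.0 rot [3.1409 0.0001 1.821 ]
(0.06, 0.15) shift [-0.0001 -0.0132 -0.0675] turn [0.001 0.    0.   ]
(0.11, 0.15) shift [-0.0001  0.0535 -0.0675] turn [0.001 0.    0.   ]
(0.11, 0.1) shift [-0.0001  0.0535 -0.0008] turn [0.001 0.    0.   ]
(0.11, 0.054) shift [-0.0001  0.0534  0.0605] turn [0.001 0.    0.   ]
```

View pics/s1.png

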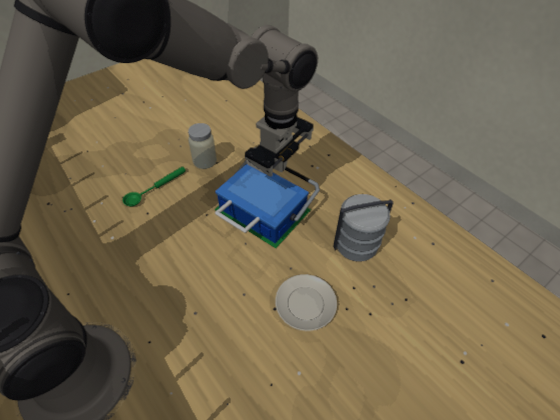

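The handle now leans well back: its bar shows at about (300, 172) in the side view, behind the fingers, and the lid is still shut. Next I'll lift, move over the bar and press it down.

>>> step_arm(
  steps=[
    {"x": 0,"y": -0.013,"z": -0.04,"rx": 0,"ry": 0,"rz": 0,"claw": -1},
    {"x": 0,"y": -0.01,"z": -0.068,"rx": 0,"ry": 0,"rz": 0,"claw": -1},
    {"x": 0,"y": 0.02,"z": -0.068,"rx": 0,"ry": 0,"rz": 0,"claw": -1},
    {"x": 0,"y": 0.047,"z": -0.068,"rx": 0,"ry": 0,"rz": 0,"claw": -1},
    {"x": 0,"y": 0.047,"z": -0.04,"rx": 0,"ry": 0,"rz": 0,"claw": -1},
    {"x": 0,"y": 0.047,"z": -0.015,"rx": 0,"ry": 0,"rz": 0,"claw": -1},
    {"x": 0,"y": 0.047,"z": 0.005,"rx": 0,"ry": 0,"rz": 0,"claw": -1},
    {"x": 0,"y": 0.047,"z": 0.02,"rx": 0,"ry": 0,"rz": 0,"claw": -1},
    {"x": 0,"y": 0.047,"z": 0.035,"rx": 0,"ry": 0,"rz": 0,"claw": -1},
    {"x": 0,"y": 0.047,"z": 0.048,"rx": 0,"ry": 0,"rz": 0,"claw": -1},
    {"x": 0,"y": 0.047,"z": 0.06,"rx": 0,"ry": 0,"rz": 0,"claw": -1},
    {"x": 0,"y": 0.047,"z": 0.062,"rx": 0,"ry": 0,"rz": 0,"claw": -1},
  ],
)

```text
time: 5.07
tool_pos: [0.6641, 0.134, 0.0505]
tool_rot: [-3.139, -0.0, 1.821]
contact_force: [-0.1, 0.6, -0.3]
opening: 0.0006
grip_force: 0.0
```

```bash
python3 -c "
from h import *
go((.11,.051))"
```

```text
t 5.07 p [0.6641 0.134  0.0505] boxx 0.10439962110130621 F [-0.133   0.6171 -0.2632] open 0.0005964227858140715 grip 0.0 rot [-3.139  -0.0004  1.821 ]
(0.11, 0.051) shift [-0.0002  0.0075 -0.0007] turn [-0.003 -0.     0.   ]
```

>>> step_arm(
  steps=[
    {"x": 0,"y": 0,"z": -0.05,"rx": 0,"ry": 0,"rz": 0,"claw": -1},
    {"x": 0,"y": 0,"z": -0.1,"rx": 0,"ry": 0,"rz": 0,"claw": -1},
    {"x": 0,"y": -0.05,"z": -0.15,"rx": 0,"ry": 0,"rz": 0,"claw": -1},
    {"x": 0,"y": -0.1,"z": -0.18,"rx": 0,"ry": 0,"rz": 0,"claw": -1},
    {"x": 0,"y": -0.15,"z": -0.18,"rx": 0,"ry": 0,"rz": 0,"claw": -1},
    {"x": 0,"y": -0.2,"z": -0.18,"rx": 0,"ry": 0,"rz": 0,"claw": 0},
    {"x": 0,"y": -0.25,"z": -0.18,"rx": 0,"ry": 0,"rz": 0,"claw": 0.2},
    {"x": 0,"y": -0.304,"z": -0.18,"rx": 0,"ry": 0,"rz": 0,"claw": 0.2},
    {"x": 0,"y": -0.304,"z": -0.18,"rx": 0,"ry": 0,"rz": 0,"claw": 0.2},
    {"x": 0,"y": -0.304,"z": -0.18,"rx": 0,"ry": 0,"rz": 0,"claw": 0.2},
  ],
)

```text
time: 5.9
tool_pos: [0.4423, 0.0774, 0.1875]
tool_rot: [-3.141, -0.0, 1.82]
contact_force: [1.0, -0.2, 0.2]
opening: 0.0295
grip_force: 0.0
```

```bash
cat > m3.py <<'E'
from h import *
for c in('scene','side'):
    im,d=read_camera(c); cv2.imwrite(f'pics/{c}2.png',im)
    for n in('handle_bar','lid_loop'):
        v=nets.landmark_of(c,n)[:1]; print(c,n,v)
    P=cloud(c,d,np.ones((420,560),bool)); b=np.c_[(P[:,:2]-C)@u,(P[:,:2]-C)@[-u[1],u[0]],P[:,2]]
    for nm,k in(('loop',(b[:,0]>-.14)&(b[:,0]<-.115)&(abs(b[:,1])<.04)&(b[:,2]>.06)&(b[:,2]<.1)),('bar',(b[:,0]>.09)&(b[:,0]<.13)&(abs(b[:,1])<.09)&(b[:,2]>.025)&(b[:,2]<.1)),('lid',(abs(b[:,0])<.06)&(abs(b[:,1])<.08)&(b[:,2]>.06)&(b[:,2]<.1))):
        q=b[k]; print(' ',nm,len(q),np.percentile(q,[5,50,95],0).ravel() if len(q) else '')
o=robot.observe(); im,d=read_camera('wrist'); cv2.imwrite('pics/w2.png',im)
p=camera_params('wrist'); H=np.array(p['hand_eye']); R=Ro.from_euler('xyz',o['tool_rot'])
r,c=np.nonzero(d>0); z=d[r,c]; X=np.c_[(c-p['cx'])/p['fx']*z,(r-p['cy'])/p['fy']*z,z]@H[:3,:3].T+H[:3,3]
P=R.apply(X)+o['tool_pos']; b=np.c_[(P[:,:2]-C)@u,(P[:,:2]-C)@[-u[1],u[0]],P[:,2]]
q=b[(b[:,0]>-.15)&(b[:,0]<-.1)&(abs(b[:,1])<.03)&(b[:,2]>.06)&(b[:,2]<.1)]; print('wrist loop',len(q),np.percentile(q,[2,50,98],0) if len(q) else '')
q=b[(b[:,0]>-.15)&(b[:,0]<-.05)&(abs(b[:,1])<.07)&(b[:,2]>.06)&(b[:,2]<.1)]; 
if len(q): print('y range near loop',np.percentile(q[q[:,0]<-.095],[1,99],0))
go((-.124,.07))
E
python3 m3.py
```

```text
scene handle_bar [{'pixel': [271.0, 312.9], 'conf': 0.57}]
scene lid_loop [{'pixel': [198.1, 305.8], 'conf': 0.75}]
  loop 102 [-0.1287 -0.037   0.0748 -0.1225 -0.0047  0.0792 -0.1182  0.0354  0.082 ]
  bar 337 [ 0.1059 -0.0796  0.0444  0.1115 -0.0032  0.049   0.1146  0.0799  0.0523]
  lid 2320 [-0.0524 -0.0717  0.0761  0.004  -0.0002  0.0787  0.0548  0.0722  0.0815]
side handle_bar [{'pixel': [175.4, 287.5], 'conf': 0.94}]
side lid_loop [{'pixel': [219.1, 229.9], 'conf': 0.97}]
  loop 124 [-0.1294 -0.0372  0.0756 -0.126  -0.0011  0.0796 -0.1215  0.0355  0.0822]
  bar 225 [ 0.1044 -0.0824  0.0431  0.1073 -0.0029  0.0489  0.1123  0.0778  0.0525]
  lid 2069 [-0.0548 -0.0733  0.0764 -0.0023 -0.0063  0.0787  0.0532  0.0667  0.081 ]
wrist loop 647 [[-0.131  -0.0283  0.0759]
 [-0.1262  0.0022  0.0796]
 [-0.1215  0.0286  0.0813]]
y range near loop [[-0.1311 -0.0444  0.0746]
 [-0.0957  0.0532  0.0814]]
t 6.25 p [0.4451 0.0779 0.1868] boxx -0.12167823042052205 F [ 0.3523 -1.0385 -0.2631] open 0.053919757413666614 grip 0.0 rot [ 3.1416 -0.0001  1.8212]
(-0.124, 0.07) shift [ 0.     -0.0031  0.1557] turn [ 0. -0.  0.]
```

View pics/scene2.png

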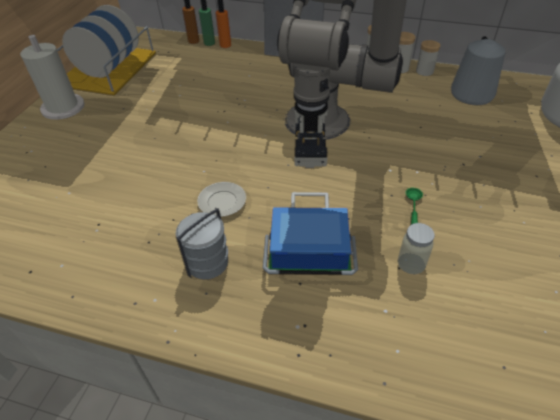

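View pics/w2.png

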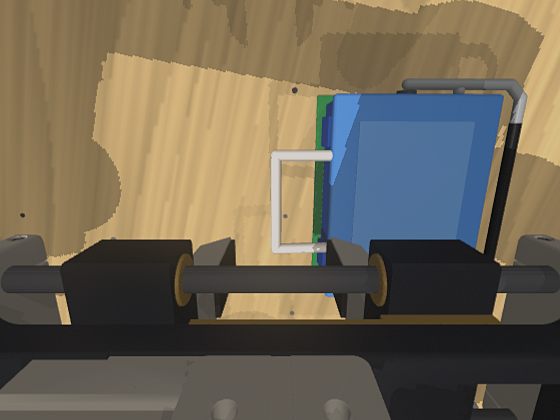

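The handle is seated: the bar lies behind the box at about (313, 270) in the scene view, top 50 mm high, 110 mm back. In the wrist view the loop is at (277, 200), at box x about −0.126. Now I'll grasp it.

>>> step_arm(
  steps=[
    {"x": 0,"y": -0.006,"z": 0.03,"rx": 0,"ry": 0,"rz": 0,"claw": -0.3},
    {"x": 0,"y": -0.006,"z": 0.06,"rx": 0,"ry": 0,"rz": 0,"claw": -0.3},
    {"x": 0,"y": -0.006,"z": 0.09,"rx": 0,"ry": 0,"rz": 0,"claw": -0.3},
    {"x": 0,"y": -0.006,"z": 0.115,"rx": 0,"ry": 0,"rz": 0,"claw": -0.3},
    {"x": 0,"y": -0.006,"z": 0.14,"rx": 0,"ry": 0,"rz": 0,"claw": -0.3},
    {"x": 0,"y": -0.006,"z": 0.158,"rx": 0,"ry": 0,"rz": 0,"claw": -0.3},
    {"x": 0,"y": -0.006,"z": 0.166,"rx": 0,"ry": 0,"rz": 0,"claw": -0.3},
    {"x": 0,"y": -0.006,"z": 0.166,"rx": 0,"ry": 0,"rz": 0,"claw": -0.3},
    {"x": 0,"y": -0.006,"z": 0.166,"rx": 0,"ry": 0,"rz": 0,"claw": -1},
    {"x": 0,"y": -0.006,"z": 0.166,"rx": 0,"ry": 0,"rz": 0,"claw": -1},
    {"x": 0,"y": -0.006,"z": 0.166,"rx": 0,"ry": 0,"rz": 0,"claw": -1},
    {"x": 0,"y": -0.006,"z": 0.166,"rx": 0,"ry": 0,"rz": 0,"claw": -1},
  ],
  squeeze=20,
)

```text
time: 7.25
tool_pos: [0.4407, 0.0767, 0.0632]
tool_rot: [3.139, 0.0, 1.821]
contact_force: [9.1, 3.3, -1.7]
opening: 0.0101
grip_force: 6.2
```

```bash
cat > arc.py <<'E'
from h import *
import sys
th0,th1,n,dz=map(float,sys.argv[1:5])  # TCP is dz below loop
o=robot.observe(); p=np.array(o['tool_pos'])
L=lambda t:np.array([-.194*np.cos(t)+.01*np.sin(t), .194*np.sin(t)+.01*np.cos(t)])
x0=(p[:2]-C)@u; print('z-err',p[2]-(.066+L(th0)[1]-dz),'x-err',x0-(.07+L(th0)[0]))
go()
for t in np.linspace(th0,th1,int(n)+1)[1:]:
    d=(L(t)-L(th0))/.75; print('%.2f y %.4f z %.4f'%(t,d[0],-d[1]))
E
python3 arc.py 0 1.047 20 .012
```

```text
z-err -0.0007607169451400442 x-err -0.0022668589407197626
t 7.25 p [0.4407 0.0767 0.0632] boxx -0.12626685894071976 F [ 9.1128  3.3237 -1.6962] open 0.010065767199436025 grip 6.227021366357803 rot [3.1393 0.0004 1.8209]
0.05 y 0.0011 z -0.0135
0.10 y 0.0028 z -0.0270
0.16 y 0.0053 z -0.0403
0.21 y 0.0084 z -0.0535
0.26 y 0.0123 z -0.0665
0.31 y 0.0168 z -0.0793
0.37 y 0.0220 z -0.0918
0.42 y 0.0278 z -0.1040
0.47 y 0.0342 z -0.1160
0.52 y 0.0413 z -0.1275
0.58 y 0.0490 z -0.1387
0.63 y 0.0572 z -0.1495
0.68 y 0.0660 z -0.1598
0.73 y 0.0753 z -0.1696
0.79 y 0.0852 z -0.1790
0.84 y 0.0955 z -0.1878
0.89 y 0.1062 z -0.1961
0.94 y 0.1174 z -0.2037
0.99 y 0.1289 z -0.2108
1.05 y 0.1408 z -0.2173
```

>>> step_arm(
  steps=[
    {"x": 0,"y": 0.001,"z": 0,"rx": 0,"ry": 0,"rz": 0,"claw": -1},
    {"x": 0,"y": 0.001,"z": 0,"rx": 0,"ry": 0,"rz": 0,"claw": -1},
    {"x": 0,"y": 0.001,"z": 0,"rx": 0,"ry": 0,"rz": 0,"claw": -1},
  ],
)

```text
time: 7.5
tool_pos: [0.441, 0.0768, 0.0629]
tool_rot: [3.14, 0.0, 1.821]
contact_force: [0.9, 0.3, 2.5]
opening: 0.0089
grip_force: 20.0
```

>>> step_arm(
  steps=[
    {"x": 0,"y": 0.001,"z": -0.0135,"rx": 0,"ry": 0,"rz": 0,"claw": -1},
    {"x": 0,"y": 0.003,"z": -0.027,"rx": 0,"ry": 0,"rz": 0,"claw": -1},
    {"x": 0,"y": 0.0053,"z": -0.0403,"rx": 0,"ry": 0,"rz": 0,"claw": -1},
    {"x": 0,"y": 0.0084,"z": -0.0535,"rx": 0,"ry": 0,"rz": 0,"claw": -1},
    {"x": 0,"y": 0.0123,"z": -0.0665,"rx": 0,"ry": 0,"rz": 0,"claw": -1},
    {"x": 0,"y": 0.0168,"z": -0.0793,"rx": 0,"ry": 0,"rz": 0,"claw": -1},
    {"x": 0,"y": 0.0168,"z": -0.0793,"rx": 0,"ry": 0,"rz": 0,"claw": -1},
  ],
)

```text
time: 8.08
tool_pos: [0.4527, 0.0798, 0.1228]
tool_rot: [-3.141, 0.0, 1.821]
contact_force: [-2.1, -1.7, -1.8]
opening: 0.0089
grip_force: 20.0
```

```bash
python3 arc.py 0.314 1.047 12 .012; python3 -c "
from h import *
cv2.imwrite('pics/s3.png',read_camera('side')[0])"
```

```text
z-err -0.0006010719519050772 x-err -0.0024461246896714806
t 8.08 p [0.4527 0.0798 0.1228] boxx -0.11387197915616817 F [-2.0577 -1.7267 -1.8014] open 0.008859495229321085 grip 20.000639855861664 rot [-3.1412  0.0003  1.8211]
0.38 y 0.0061 z -0.0146
0.44 y 0.0131 z -0.0288
0.50 y 0.0209 z -0.0425
0.56 y 0.0296 z -0.0558
0.62 y 0.0390 z -0.0685
0.68 y 0.0492 z -0.0805
0.74 y 0.0602 z -0.0920
0.80 y 0.0718 z -0.1027
0.86 y 0.0840 z -0.1127
0.92 y 0.0968 z -0.1220
0.99 y 0.1102 z -0.1305
1.05 y 0.1241 z -0.1381
```

View pics/s3.png

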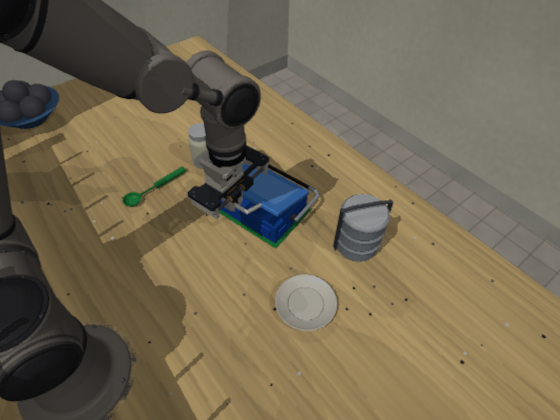

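The lid has started to lift at the loop, around (240, 200), and the forces are small. I'll continue along the arc.

>>> step_arm(
  steps=[
    {"x": 0,"y": 0.0061,"z": -0.0146,"rx": 0,"ry": 0,"rz": 0,"claw": -1},
    {"x": 0,"y": 0.0131,"z": -0.0288,"rx": 0,"ry": 0,"rz": 0,"claw": -1},
    {"x": 0,"y": 0.0209,"z": -0.0425,"rx": 0,"ry": 0,"rz": 0,"claw": -1},
    {"x": 0,"y": 0.0296,"z": -0.0558,"rx": 0,"ry": 0,"rz": 0,"claw": -1},
    {"x": 0,"y": 0.039,"z": -0.0685,"rx": 0,"ry": 0,"rz": 0,"claw": -1},
    {"x": 0,"y": 0.0492,"z": -0.0805,"rx": 0,"ry": 0,"rz": 0,"claw": -1},
    {"x": 0,"y": 0.0602,"z": -0.092,"rx": 0,"ry": 0,"rz": 0,"claw": -1},
    {"x": 0,"y": 0.0718,"z": -0.1027,"rx": 0,"ry": 0,"rz": 0,"claw": -1},
    {"x": 0,"y": 0.084,"z": -0.1127,"rx": 0,"ry": 0,"rz": 0,"claw": -1},
    {"x": 0,"y": 0.0968,"z": -0.122,"rx": 0,"ry": 0,"rz": 0,"claw": -1},
    {"x": 0,"y": 0.1102,"z": -0.1305,"rx": 0,"ry": 0,"rz": 0,"claw": -1},
    {"x": 0,"y": 0.1241,"z": -0.1381,"rx": 0,"ry": 0,"rz": 0,"claw": -1},
  ],
)

```text
time: 9.13
tool_pos: [0.541, 0.102, 0.2271]
tool_rot: [-3.137, 0.001, 1.821]
contact_force: [-11.8, -5.2, 17.1]
opening: 0.0092
grip_force: 20.0
```

>>> step_arm(
  steps=[
    {"x": 0,"y": 0,"z": 0,"rx": 0,"ry": 0,"rz": 0,"claw": -1},
    {"x": 0,"y": 0,"z": 0,"rx": 0,"ry": 0,"rz": 0,"claw": -1},
    {"x": 0,"y": 0,"z": 0,"rx": 0,"ry": 0,"rz": 0,"claw": -1},
  ],
)

```text
time: 9.38
tool_pos: [0.5414, 0.1021, 0.2272]
tool_rot: [-3.139, 0.001, 1.821]
contact_force: [-11.2, -4.2, 18.9]
opening: 0.0094
grip_force: 20.0
```

```bash
cat > m4.py <<'E'
from h import *
go()
for c in('side','scene'):
    im,d=read_camera(c); cv2.imwrite(f'pics/{c}4.png',im)
    hsv=cv2.cvtColor(im,cv2.COLOR_BGR2HSV); m=(hsv[...,0]>95)&(hsv[...,0]<125)&(hsv[...,1]>110)
    P=cloud(c,d,m); b=np.c_[(P[:,:2]-C)@u,(P[:,:2]-C)@[-u[1],u[0]],P[:,2]]
    k=(b[:,0]>-.04)&(b[:,0]<.1)&(abs(b[:,1])<.09)&(b[:,2]>.09)&(b[:,2]<.25); q=b[k]
    print(c,len(q))
    for _ in range(4):   # plane fit with outlier trimming
        if len(q)<30: break
        n=np.linalg.svd(q-q.mean(0),full_matrices=False)[2][2]; n*=np.sign(n[2]); r=(q-q.mean(0))@n
        print('  n',n,'angle deg',np.degrees(np.arctan2(n[0],n[2])),r.std(),len(q)); q=q[abs(r)<2*r.std()+1e-4]
    k=(b[:,0]>.09)&(b[:,0]<.13)
    P=cloud(c,d,np.ones((420,560),bool)); b=np.c_[(P[:,:2]-C)@u,(P[:,:2]-C)@[-u[1],u[0]],P[:,2]]
    q=b[(b[:,0]>.1)&(b[:,0]<.13)&(abs(b[:,1])<.09)&(b[:,2]>.02)&(b[:,2]<.1)]; print('  bar',len(q),np.median(q,0) if len(q) else '')
E
python3 m4.py
```

```text
t 9.38 p [0.5414 0.1021 0.2272] boxx -0.02236453286811834 F [-11.1649  -4.1903  18.9081] open 0.00939032483705041 grip 20.001007318496704 rot [-3.1394  0.0012  1.821 ]
side 527
  n [0.8761 0.0015 0.4822] angle deg 61.17014641820929 0.0021559905027277327 527
  n [ 0.8704 -0.001   0.4923] angle deg 60.50725569224204 0.0014732372155156115 493
  n [ 0.8652 -0.0034  0.5014] angle deg 59.90901037329124 0.0008638926136553668 457
  n [ 0.8624 -0.0042  0.5062] angle deg 59.59191283239781 0.0005263904532103449 434
  bar 30 [ 0.1079 -0.0792  0.0491]
scene 3856
  n [ 0.8552 -0.0026  0.5183] angle deg 58.77907716610099 0.0019115690315985139 3856
  n [ 0.8551 -0.0029  0.5185] angle deg 58.767076581862106 0.0017114806488793962 3709
  n [ 0.8549 -0.0027  0.5189] angle deg 58.743581124890724 0.0016185780444141569 3606
  n [ 0.8549 -0.0025  0.5188] angle deg 58.7449436505983 0.0015646521593205727 3540
  bar 334 [ 0.1113 -0.0032  0.0488]
```

View pics/side4.png

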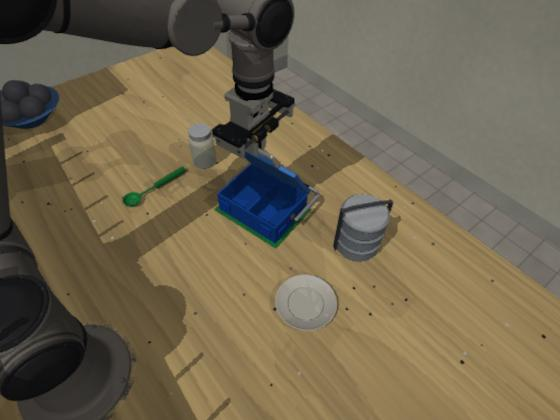

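The lid is at about 59° with the bar still seated. There is a radial push of about 22 N, so I'll ease outward about 2 mm.

>>> step_arm(
  steps=[
    {"x": 0,"y": 0.0002,"z": -0.0015,"rx": 0,"ry": 0,"rz": 0,"claw": -1},
    {"x": 0,"y": 0.0004,"z": -0.0033,"rx": 0,"ry": 0,"rz": 0,"claw": -1},
    {"x": 0,"y": 0.0004,"z": -0.0033,"rx": 0,"ry": 0,"rz": 0,"claw": -1},
    {"x": 0,"y": 0.0004,"z": -0.0033,"rx": 0,"ry": 0,"rz": 0,"claw": -1},
    {"x": 0,"y": 0.0004,"z": -0.0033,"rx": 0,"ry": 0,"rz": 0,"claw": -1},
  ],
)

```text
time: 9.9
tool_pos: [0.5422, 0.1024, 0.2278]
tool_rot: [-3.139, 0.001, 1.821]
contact_force: [-6.4, -3.9, 6.4]
opening: 0.0091
grip_force: 20.0
```

```bash
python3 m4.py; python3 -c "
from h import *
for c in('scene','side'): read_camera(c)
for n in('tiffin','jar','saucer','spoon'):
    L=[nets.landmark_of(c,n)[:1] for c in('scene','side')]
    print(n,[v and np.round(v[0]['pixel']) for v in L])"
```

```text
t 9.9 p [0.5422 0.1024 0.2278] boxx -0.02156151618841706 F [-6.4422 -3.9174  6.3945] open 0.009137392703942732 grip 19.999500811100006 rot [-3.1391  0.0006  1.8208]
side 550
  n [0.8783 0.0018 0.4781] angle deg 61.43626248109632 0.0021214707094744834 550
  n [ 0.8725 -0.0006  0.4886] angle deg 60.75438590877031 0.0014318165129852095 514
  n [ 0.8681 -0.0024  0.4965] angle deg 60.23333063638835 0.0008955452915857285 482
  n [ 0.8651 -0.0037  0.5016] angle deg 59.89577672107112 0.0005468419328645188 456
  bar 30 [ 0.108  -0.0789  0.0491]
scene 3851
  n [ 0.8586 -0.0037  0.5127] angle deg 59.156773128704465 0.001852634813638887 3851
  n [ 0.8583 -0.0033  0.5131] angle deg 59.12950006557894 0.001634032189629936 3690
  n [ 0.8585 -0.003   0.5129] angle deg 59.14517631161679 0.0015529087757728296 3598
  n [ 0.8586 -0.0029  0.5126] angle deg 59.16295500127163 0.0015033725999594283 3535
  bar 336 [ 0.1115 -0.0033  0.049 ]
tiffin [[], array([241., 356.])]
jar [array([262., 410.]), array([162., 204.])]
saucer [array([200., 223.]), array([306., 306.])]
spoon [array([213., 412.]), array([191., 157.])]
```

The lid is at about 59.5°, held steady with low force. The handle is seated and nothing else has moved.

```bash
python3 -c "
from cell import robot
print(robot.hand_in())"
```

```text
the job is handed in; nothing more can be done
None
```

The carry handle is seated behind the box, and the gripper is holding the lid steady at about 59.5° open (camera estimate). I handed the job in at about 10.5 s, with the tiffin, jar, saucer and spoon never touched.

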